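Hang the washed pestle in its ring stand

ROBOT

A 6-joint arm with a two-finger parallel gripper is mounted at the origin on a cart in front of the work surface, level with it; the furniture and walls round the work are solid. World frame = base frame: x ahead of the robot, y to its left, z up, the work surface at z = 0. Lengths are in m, angles in rad, forces in N, time in s.
With the tool pointing down it reaches from about 0.425 to 0.925 m from the base axis. Payload 12.5 kg.
Tool frame: the origin (TCP) lies at the very end of the fingers, on their centre line; the grasp point (between the pads) lies 19 mm behind it; z points along the fingers, y is the direction in which the jaws open and shut (so a half turn about z gives the same grasp; the last joint's range is limited). The gripper opens to 85 mm and grips with 20 to 120 N. Pads are 22 mm wide; open, the fingers measure 114 mm over their backs; the gripper's body (76 mm by 85 mm) begins 54 mm behind the grasp point. The pads swing forward as they close: fully open they stand 13 mm farther back than shut.
Start: joints at [1.197, 0.491, 1.559, -0, 1.092, -0.106], TCP at [0.165, 0.603, 0.231] pointing down, gripper open.
Joint ranges: [-3.1, 3.1], [-0.84, 2.19], [0.05, 2.79], [-1.13, 4.28], [0.06, 2.93], [-2.69, 2.69]. Speed limits (rad/s): [2.22, 2.22, 2.79, 3.14, 3.14, 3.14].

INTERFACE

Orientations are given as a rotation vector (axis times angle).
In Python, from rig import manip gives the robot as it stands.
- The arm moves only by the tool move_arm, never from a script. Its arguments are lists of equal length, an entry for each row: "offset": the shift along the tool's x, y, z in m, a list of three; "turn": the turn, a rotation vector about the tool's x, y, z in rad, a list of three; "claw": the finger opening in m, from 0 to 0.0854. A call has 1 to 10 rows; each row shifts and turns the commanded pose from where the row before left it, along the tool's axes as they then stand; what a row does not reach is not made up. A row lasts 1/12 s, in which the tool goes at most 41.7 mm and 7.16 degrees, less where a joint would pass 70% of its speed; a pose out of reach is approached as far as the arm can. A call is refused whole if a number of a shift passes 0.0417 or a number of a turn 0.125, either way. A call with a gripper value outside its range is refused whole. The fingers move at their own pace and stop on an object; the grip force is fixed at half the most. Time passes only in rows, so rows that do not move let the fingers close. It gives the time, the measured TCP pose, the force and the opening at its end, in the units of the state.
- manip.state(): the state, without advancing time (a new reading comes with each control period).
- manip.snapshot(name): name is "side" or "top"; returns a dict with "frame" (400x640x3 uint8, blue, green, red), "z_map" (400x640 float32, m along the optical axis (not along the pixel's ray), 0 where there is no reading), "mtx" (3x3 intrinsics, pixels), "pose" (4x4, takes a point from camera to world coordinates). Camera axes: x right, y down, z forward; pixel columns grow to the right and rows downward; lengths in m; the calibration is good to about 2 mm. A picture is of the moment at which its call begins.
- manip.job_done(): hands the job in, once; it reports no verdict.
The state is a dict: "time": time; "joint_pos": joint angles; "joint_vel": joint speeds; "joint_torque": joint torques, N m; "position": TCP position; "orientation": TCP orientation; "contact_force": force on the tool from outside, world axes, zero at the start; "ft_torque": the same for the moment, N m; "finger_gap": opening from 0.0 (shut) to 1.0 (fully open).
Only numpy, scipy, OpenCV 4.12 (cv2) and the standard library are available. Lean on these libraries where they do the work, as an engineer would, in place of code of your own. Each camera call takes 0.05 s, during which the arm holds its last target. There are 200 camera calls.

TASK

Lift the wooden pestle out of its block and lower it nose first down through the rings of the steel drying stand until the smallest ring at the bottom stops it, then press it down lightly for a moment so that it is fully home. Go gently: the rings are not quite in line, so feel the pestle past them without forcing anything, and leave it standing upright in the rings, let go, with the other things on the counter left where they are.

Things in the scene. Friction and masses are not known exactly. Their poses are not given: they have to be found in the camera images.
- pestle_head (a point): centre of the head of the turned wooden pestle (195 mm long, about 0.14 kg, loose, at first upright with its nose in the block): a knob 32 mm wide and 37 mm high, the place to grasp from above; this point lies on the pestle's axis 175 mm above its nose end and 20 mm below its top. z axis: up along the pestle
- pestle_tip (a point): centre of the nose end (lower end) of the pestle. Going up from here: a straight nose 13 mm in diameter and 26 mm long (foot edge broken to 10 mm), a 45 degree shoulder that widens it to 28 mm between 26 and 33.5 mm, a straight body 28 mm in diameter to 150 mm, a narrow neck 23 mm to 158 mm, then the head to 195 mm
- block: wooden block 80x80x36 mm, fixed, origin at the centre of its underside; a hole 16 mm wide and 24 mm deep in the middle of its top, in which the pestle's nose stands at the start (nose end 12 mm above the counter)
- stand: steel drying stand, fixed; origin on the counter below the axis of its rings, z up. Base plate 8 mm thick, 100 mm wide, from x = -45 to +80 mm; a 12 mm post at x = +60 mm reaches 154 mm; three level rings (wall 4 mm, 8 mm high) on arms from the post, one above the other, shrinking downward. The pestle may press on the rings with at most 25 N
- top_ring (a point): centre of the top face of the top ring (44 mm inside, rigid), on the stand's axis, 150 mm above the counter. Below it the middle ring, 34 mm inside, top face at 110 mm: its centre lies anywhere within 5.5 mm to either side along the stand's y (swung about the post, not measured); its arm gives downward 1 mm per 5 N, 6 mm at most, sideways it is stiff
- stop_carriage: foot collar of the bottom ring on the post, fixed; origin on the counter at the post, 60 mm along the stand's +x from the ring axis. The bottom ring, 22 mm inside, on the axis, lets the nose through and stops the shoulder; its top face is clamped anywhere from 46 to 74 mm above the counter (not measured); gives downward 1 mm per 5 N, 6 mm at most
- tumbler: bystander: green tumbler, 68 mm wide, 72 mm high, origin under its centre
- glass: bystander: drinking glass, 81 mm wide, 92 mm high, origin under its centre
- lemon: bystander: lemon, 83x58x58 mm, origin under its centre
- candle: bystander: tea light, 38 mm wide, 15 mm high, origin under its centre
- fork: bystander: fork, 205 mm long, lying on the counter, origin under its centre, its length along its x
- mug: bystander: white mug with dots, 82 mm wide, 114 mm over the handle, 91 mm high, origin under its centre
There are look-alikes about, which are no part of the job. Of the things shaped like the part that bears pestle_head, the wooden one is meant.

How it is judged:
By the outcome, as a careful person would: the job done as asked, in the order asked, and still so for the second after the job is handed in, with the robot touching nothing.
It also fails if it takes over 58 s, if anything falls off the work surface, if the arm or the gripper's body presses on something with over 40 N, if the wrist force passes 120 N, or if a joint passes its speed limit or range.

## Working session

There is one attempt and no reset: what is moved stays moved. The work goes in short steps, Python scripts to look and compute and a tool call to move; the robot and the scene stay as the last step left them, time stands still between calls to the robot, and variables do not carry over. Pictures are saved under pics/ and viewed, about 8 in all and at most 12, crops included, and the job is handed in when it is done.

Besides the shell and the picture viewer there is one more tool, called after "Call:" by a JSON object that holds its "method" and its "body". move_arm: Moves the arm, as the interface text tells. Its arguments: {"type":"object","properties":{"offset":{"type":"array","items":{"type":"array","items":{"type":"number"}}},"turn":{"type":"array","items":{"type":"array","items":{"type":"number"}}},"claw":{"type":"array","items":{"type":"number"}}},"required":["offset","turn","claw"]}

```bash
mkdir -p pics; cat > h.py <<'E'
import numpy as np, cv2
from rig import manip
def pts(s):
    z=s["z_map"];K=np.array(s["mtx"]);v,u=np.mgrid[0:400,0:640]
    P=np.stack([(u-K[0,2])/K[0,0]*z,(v-K[1,2])/K[1,1]*z,z],-1)
    T=np.array(s["pose"]);W=P@T[:3,:3].T+T[:3,3];W[z==0]=np.nan
    return W
E
python3 - <<'E'
from h import *
a=manip.snapshot("side");b=manip.snapshot("top")
cv2.imwrite("pics/side.png",a["frame"]);cv2.imwrite("pics/top.png",b["frame"])
np.savez("s0.npz",a=pts(a),b=pts(b),fa=a["frame"],fb=b["frame"])
print(a["pose"],b["pose"],a["mtx"]);print(manip.state())
E
```

```text
[[ 0.4593836  -0.69520996  0.55285606 -0.05331375]
 [-0.88815369 -0.3509436   0.29668436 -0.38662413]
 [-0.01223663 -0.62731308 -0.77867103  0.94686781]
 [ 0.          0.          0.          1.        ]] [[-0.02916191 -0.99356635  0.10943258  0.39273457]
 [-0.99953237  0.02797783 -0.01234034 -0.06744694]
 [ 0.00919926 -0.10974127 -0.99391762  1.44624705]
 [ 0.          0.          0.          1.        ]] [[471.69235215   0.         322.15900045]
 [  0.         471.69235215 195.58743766]
 [  0.           0.           1.        ]]
{'time': 0.1, 'joint_pos': array([ 1.19738154e+00,  4.91506636e-01,  1.55939512e+00, -3.52587625e-05,
        1.09170726e+00, -1.05580629e-01]), 'joint_vel': array([ 0.00178518, -0.00139797, -0.00205085, -0.00054618,  0.00051863,
       -0.00065726]), 'joint_torque': array([ 2.40332956e-03, -6.19446158e+01, -2.62027377e+01, -9.77962168e-05,
        2.88262796e-03,  4.24314135e-05]), 'position': array([0.1653015 , 0.60253263, 0.23077933]), 'orientation': array([-4.19403024e-01, -3.11325861e+00,  1.56247946e-03]), 'contact_force': array([ 0.32589262, -0.11484028, -0.83446592]), 'ft_torque': array([-0.04632496,  0.05804649,  0.05126251]), 'finger_gap': 0.9998335777778644}
```

View pics/side.png

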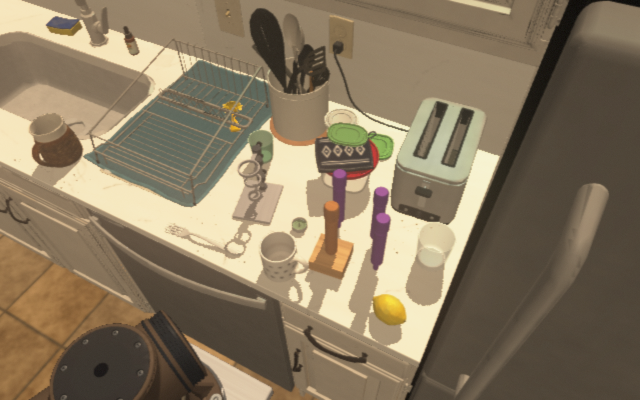

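View pics/top.png

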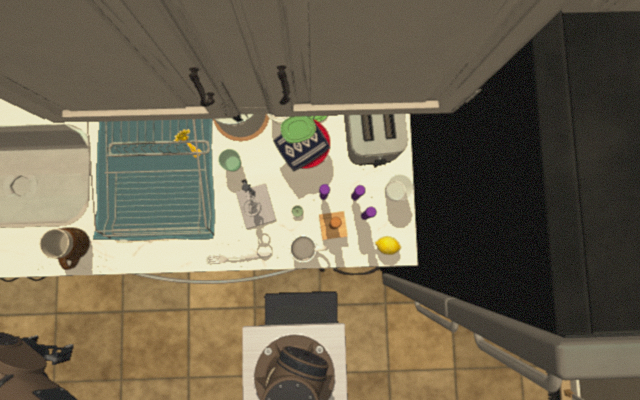

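Look-alikes: wooden pestle in the block (side 331,207), purple ones at (339,176), (380,195) and (382,220). I choose the wooden one, and the stand is at (255,180). I'll check both in a close crop and measure them.

```bash
python3 - <<'E'
from h import *
d=np.load("s0.npz");A,B,fa,fb=d["a"],d["b"],d["fa"],d["fb"]
c1=cv2.resize(fa[130:290,220:400],None,fx=3,fy=3,interpolation=2)
c2=cv2.resize(fb[170:270,230:350],None,fx=3,fy=3,interpolation=2)
o=np.zeros((480,800,3),np.uint8);o[:480,:400]=cv2.resize(c1,(400,356)) .repeat(1,0)[:480] if 0 else 0
x=cv2.resize(fa[130:290,225:365],(420,480),interpolation=2);y=cv2.resize(fb[175:265,235:350],(380,297),interpolation=2)
o[:,:420]=x;o[:297,420:]=y
cv2.imwrite("pics/crop.png",o)
for n,W in(("side",A),("top",B)):
    for nm,lo,hi,z0,z1 in(("head",(.42,-.25),(.72,-.0),.17,.24),("stand",(.45,.05),(.75,.25),.02,.2),("base",(.45,.05),(.75,.25),.005,.012),("block",(.4,-.25),(.7,0),.03,.042)):
        m=(W[...,0]>lo[0])&(W[...,0]<hi[0])&(W[...,1]>lo[1])&(W[...,1]<hi[1])&(W[...,2]>z0)&(W[...,2]<z1)
        k,l,st,ce=cv2.connectedComponentsWithStats(m.astype(np.uint8))
        for i in range(1,k):
            if st[i,4]>5:
                p=W[l==i];print(n,nm,ce[i].round(),st[i,4],np.nanmin(p,0).round(3),np.nanmax(p,0).round(3),np.nanmean(p,0).round(4))
E
```

```text
side head [410. 158.] 590 [ 0.644 -0.25   0.17 ] [ 0.719 -0.186  0.181] [ 0.6799 -0.2188  0.1762]
side head [339. 177.] 223 [ 0.532 -0.122  0.17 ] [ 0.566 -0.09   0.201] [ 0.5452 -0.1075  0.1893]
side head [381. 195.] 237 [ 0.528 -0.22   0.17 ] [ 0.559 -0.189  0.199] [ 0.5398 -0.2057  0.1895]
side head [331. 211.] 301 [ 0.441 -0.149  0.173] [ 0.47  -0.116  0.211] [ 0.4513 -0.1358  0.198 ]
side head [382. 222.] 259 [ 0.467 -0.248  0.17 ] [ 0.499 -0.217  0.199] [ 0.4787 -0.2341  0.1898]
side stand [249. 123.] 26 [0.693 0.242 0.056] [0.728 0.25  0.068] [0.7098 0.2468 0.0632]
side stand [258. 158.] 1152 [0.485 0.08  0.02 ] [0.702 0.217 0.158] [0.594  0.1401 0.0867]
side stand [206. 149.] 6 [0.528 0.248 0.116] [0.541 0.25  0.123] [0.5351 0.2486 0.1203]
side stand [197. 174.] 116 [0.45  0.242 0.031] [0.531 0.25  0.121] [0.481  0.246  0.0862]
side base [244. 146.] 11 [0.658 0.245 0.005] [0.688 0.25  0.01 ] [0.6742 0.2482 0.0067]
side base [221. 175.] 130 [0.48  0.238 0.005] [0.652 0.25  0.012] [0.5556 0.2452 0.0074]
side base [271. 158.] 6 [0.659 0.154 0.006] [0.672 0.156 0.011] [0.6653 0.1
[... 3221 characters left out ...]
 204.] 6 [0.529 0.104 0.007] [0.536 0.11  0.009] [0.5329 0.1071 0.0079]
top base [251. 207.] 11 [0.514 0.123 0.007] [0.533 0.133 0.011] [0.5241 0.1276 0.0088]
top base [255. 210.] 22 [0.504 0.104 0.006] [0.523 0.12  0.012] [0.5151 0.1134 0.0092]
top base [214. 212.] 10 [0.502 0.241 0.005] [0.518 0.248 0.008] [0.5104 0.2447 0.0066]
top base [213. 219.] 18 [0.476 0.241 0.005] [0.502 0.25  0.011] [0.4885 0.2459 0.0084]
top base [213. 228.] 17 [0.451 0.243 0.006] [0.47  0.25  0.011] [0.4611 0.2464 0.0094]
top block [356. 164.] 6 [ 0.647 -0.22   0.034] [ 0.652 -0.204  0.039] [ 0.6491 -0.212   0.0367]
top block [333. 225.] 514 [ 0.415 -0.174  0.03 ] [ 0.501 -0.089  0.042] [ 0.457  -0.1299  0.0367]
```

View pics/crop.png

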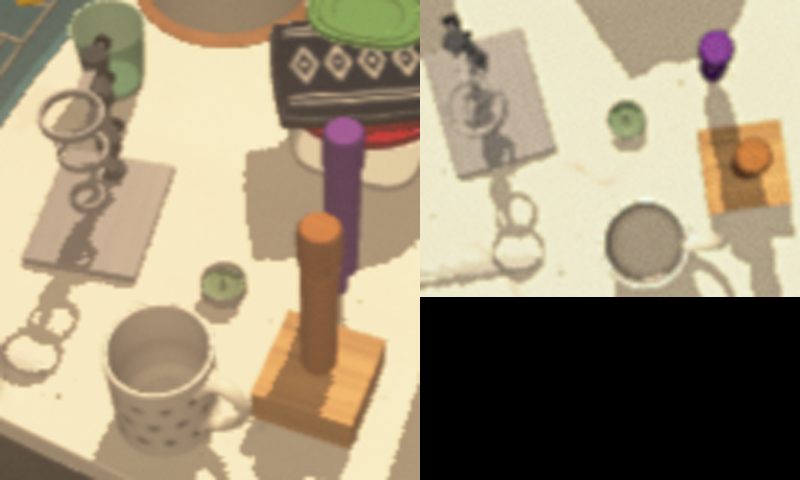

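The crop confirms it: the wooden pestle is in the block, the purple ones have no block, and the stand's three rings show around crop (70,115), (82,150) and (88,193). Next I'll fit the rings and the base plate.

```bash
cat > ring.py <<'E'
from h import *
from scipy.optimize import least_squares
def rings(Ws):
    for n,W in Ws:
        box=(abs(W[...,0]-.525)<.09)&(abs(W[...,1]-.11)<.08)
        pl=W[box&(W[...,2]>.004)&(W[...,2]<.012)]
        r=cv2.minAreaRect(pl[:,:2].astype(np.float32)*1000);print(n,"plate",r)
        for nm,z0,z1,ro in(("top",.143,.157,.024),("mid",.101,.117,.019),("bot",.04,.08,.013)):
            m=box&(W[...,2]>z0)&(W[...,2]<z1)
            P=W[m]
            f=lambda c:np.hypot(P[:,0]-c[0],P[:,1]-c[1])-ro
            s=least_squares(f,[.515,.105],loss="soft_l1",f_scale=.002)
            g=P[abs(f(s.x))<.004]
            print(n,nm,len(P),len(g),s.x.round(4),np.round(np.percentile(g[:,2],[5,50,95]),4),"rms",f(s.x)[abs(f(s.x))<.004].std().round(4))
if __name__=="__main__":
    d=np.load("s0.npz");rings((("side",d["a"]),("top",d["b"])))
    W=d["b"];P=W[(abs(W[...,0]-.56)<.06)&(abs(W[...,1]-.12)<.05)&(W[...,2]>.03)]
    print((P[np.lexsort((P[:,1],P[:,0]))]*1000).round()[::4].astype(int).tolist())
    W=d["a"];P=W[(abs(W[...,0]-.54)<.07)&(abs(W[...,1]-.12)<.05)&(W[...,2]>.03)]
    print((P[np.argsort(P[:,2])]*1000).round()[::4].astype(int).tolist())
E
python3 ring.py
```

```text
side plate ((525.0172119140625, 110.13981628417969), (158.25634765625, 179.65126037597656), 89.9735336303711)
side top 279 50 [0.521  0.1061] [0.144  0.1491 0.1515] rms 0.0022
side mid 160 25 [0.5219 0.1037] [0.1048 0.1093 0.1119] rms 0.0021
side bot 172 20 [0.5444 0.113 ] [0.0438 0.0503 0.0551] rms 0.0022
top plate ((525.3775634765625, 110.38846588134766), (159.78347778320312, 178.26763916015625), 89.60267639160156)
top top 153 25 [0.5275 0.1104] [0.1457 0.1499 0.1549] rms 0.0024
top mid 76 29 [0.5179 0.1032] [0.1039 0.1088 0.1131] rms 0.0023
top bot 58 11 [0.5407 0.1153] [0.0438 0.0497 0.0526] rms 0.0022
[[500, 130, 150], [502, 87, 150], [503, 119, 110], [505, 86, 114], [505, 130, 153], [507, 81, 151], [508, 84, 105], [511, 120, 52], [511, 130, 151], [514, 118, 50], [515, 121, 110], [517, 83, 109], [518, 120, 102], [520, 114, 51], [520, 130, 147], [523, 105, 50], [523, 127, 151], [524, 118, 109], [525, 126, 155], [526, 112, 45], [528, 90, 152], [529, 125, 147], [529, 101, 107], [530, 112, 43], [531, 90, 148], [532, 111, 53], [532, 98, 109], [533, 110, 107], [534, 112, 154], [534, 1
[... 2718 characters left out ...]
56, 117, 149], [534, 111, 149], [542, 116, 149], [496, 90, 150], [515, 126, 150], [535, 101, 150], [500, 81, 150], [513, 130, 150], [590, 122, 150], [525, 86, 150], [518, 85, 150], [487, 100, 150], [498, 85, 150], [529, 91, 150], [505, 84, 150], [508, 84, 151], [559, 116, 151], [515, 83, 151], [502, 82, 151], [500, 127, 151], [518, 125, 151], [519, 129, 151], [498, 82, 151], [487, 110, 152], [563, 113, 152], [534, 105, 152], [485, 106, 152], [578, 117, 153], [491, 120, 153], [579, 120, 153], [590, 121, 154], [563, 129, 154], [564, 127, 154], [582, 127, 154], [569, 130, 154], [573, 113, 155], [563, 112, 155], [557, 117, 155], [573, 121, 156], [569, 121, 156], [565, 127, 156], [560, 121, 158]]
```

```bash
cat > ring.py <<'E'
from h import *
from scipy.optimize import least_squares
def rings(Ws):
    L=[]
    for n,W in Ws:
        box=(W[...,0]<.595)&(W[...,0]>.44)&(abs(W[...,1]-.102)<.07)
        m=(box&(W[...,2]>.004)&(W[...,2]<.0125)).astype(np.uint8)
        k,l,st,ce=cv2.connectedComponentsWithStats(m);i=1+st[1:,4].argmax()
        r=cv2.minAreaRect(W[l==i][:,:2].astype(np.float32)*1000);print(n,"plate",r,W[l==i].mean(0))
        for nm,z0,z1,ro,xm in(("top",.140,.158,.024,.532),("mid",.100,.117,.019,.530),("bot",.040,.08,.013,.522)):
            P=W[box&(W[...,2]>z0)&(W[...,2]<z1)&(W[...,0]<xm)&(W[...,0]>.48)]
            f=lambda c:np.hypot(P[:,0]-c[0],P[:,1]-c[1])-ro
            s=min((least_squares(f,[x,y],loss="cauchy",f_scale=.0015) for x in(.505,.515) for y in(.097,.107)),key=lambda s:s.cost)
            g=P[abs(f(s.x))<.004]
            print(n,nm,len(P),len(g),s.x.round(4),np.round(np.percentile(g[:,2],[5,50,95]),4))
if __name__=="__main__":
    d=np.load("s0.npz");rings((("side",d["a"]),("top",d["b"])))
    for k in "ab":
        W=d[k];P=W[(abs(W[...,0]-.568)<.014)&(abs(W[...,1]-.117)<.014)&(W[...,2]>.06)&(W[...,2]<.098)];print(len(P),P.mean(0) if len(P) else 0,P.min(0) if len(P) else 0,P.max(0) if len(P) else 0)
E
python3 ring.py
```

```text
side plate ((526.583251953125, 110.27619934082031), (127.96764373779297, 105.05045318603516), 13.52492904663086) [0.51737416 0.10231479 0.00844936]
side top 147 146 [0.5098 0.105 ] [0.1434 0.149  0.1522]
side mid 89 89 [0.5106 0.1013] [0.1036 0.1091 0.1131]
side bot 62 62 [0.51   0.1046] [0.0441 0.049  0.0529]
top plate ((530.7317504882812, 106.86013793945312), (129.66880798339844, 115.98892211914062), 14.16154670715332) [0.52398572 0.10484659 0.00854448]
top top 66 66 [0.5113 0.1065] [0.1457 0.1499 0.1552]
top mid 40 40 [0.5118 0.1025] [0.1041 0.1092 0.1141]
top bot 16 16 [0.5109 0.1061] [0.0454 0.051  0.0536]
30 [0.5666337  0.11755454 0.07378497] [0.5617158  0.11497868 0.06058963] [0.57281846 0.12459987 0.09312871]
2 [0.56640231 0.11803853 0.06439726] [0.56539926 0.11743908 0.06008284] [0.56740536 0.11863797 0.06871168]
```

Fits agree across the cameras: stand axis ≈ (0.5105, 0.1055), stand yaw ≈ 13.7°. The middle ring sits about −3.9 mm along stand y, and the bottom ring's top is at ≈ 0.051. The pestle is at (0.457, −0.131). I'll turn the tool so its x lies along stand y and its y along stand x, then travel.

Call:
{"method": "move_arm", "body": {"offset": [[0,0,-0.005],[0,0,-0.005],[0,0,-0.005],[0,0,-0.005],[0,0,-0.005],[0,0,-0.005],[0,0,-0.005],[0,0,-0.005],[0,0,-0.005],[0,0,0]], "turn": [[0,0,0.118],[0,0,0.118],[0,0,0.118],[0,0,0.118],[0,0,0.118],[0,0,0.118],[0,0,0.118],[0,0,0.118],[0,0,0.119],[0,0,0]], "claw": [0.07,0.07,0.07,0.07,0.07,0.07,0.07,0.07,0.07,0.07]}}

```text
time: 0.93
position: [0.1654, 0.6029, 0.2769]
orientation: [-1.946, -2.466, -0.001]
contact_force: [-0.2, -0.3, 0.1]
finger_gap: 0.822
```

Call:
{"method": "move_arm", "body": {"offset": [[-0.036,0.0195,0],[-0.036,0.0195,0],[-0.036,0.0195,0],[-0.036,0.0195,0],[-0.036,0.0195,0],[-0.036,0.0195,0],[-0.036,0.0195,0],[-0.036,0.0195,0],[-0.036,0.0195,0],[-0.036,0.0195,0]], "turn": [[0,0,0],[0,0,0],[0,0,0],[0,0,0],[0,0,0],[0,0,0],[0,0,0],[0,0,0],[0,0,0],[0,0,0]], "claw": [0.07,0.07,0.07,0.07,0.07,0.07,0.07,0.07,0.07,0.07]}}

```text
time: 1.77
position: [0.4412, 0.2976, 0.276]
orientation: [-1.934, -2.476, 0.0]
contact_force: [0.7, 0.1, -0.0]
finger_gap: 0.819
```

```bash
cat > d.py <<'E'
import sys
from h import *
from scipy.spatial.transform import Rotation as R
def rep(t=None):
    s=manip.state();M=R.from_rotvec(s["orientation"]).as_matrix()
    print("t",round(s["time"],2),"pos",s["position"].round(4),"xt",M[:,0].round(3),"yt",M[:,1].round(3),"zt",M[:,2].round(4),"F",s["contact_force"].round(2),"gap",round(s["finger_gap"],3),"q",s["joint_pos"].round(2))
    if t is not None: print("delta tool",(M.T@(np.array(t)-s["position"])).round(4))
if __name__=="__main__": rep([float(v) for v in sys.argv[1:]] or None)
E
python3 d.py .457 -.131 .27
```

```text
t 1.77 pos [0.4412 0.2976 0.276 ] xt [-0.242  0.97   0.   ] yt [ 0.97   0.242 -0.   ] zt [-3.e-04 -0.e+00 -1.e+00] F [ 0.69  0.09 -0.01] gap 0.819 q [0.47 0.31 1.73 0.   1.1  0.22]
delta tool [-0.4197 -0.0885  0.006 ]
```

Call:
{"method": "move_arm", "body": {"offset": [[-0.038,-0.008,0],[-0.038,-0.008,0],[-0.038,-0.008,0],[-0.038,-0.008,0],[-0.038,-0.008,0],[-0.038,-0.008,0],[-0.038,-0.008,0],[-0.038,-0.008,0],[-0.038,-0.008,0],[-0.038,-0.008,0]], "turn": [[0,0,0],[0,0,0],[0,0,0],[0,0,0],[0,0,0],[0,0,0],[0,0,0],[0,0,0],[0,0,0],[0,0,0]], "claw": [0.07,0.07,0.07,0.07,0.07,0.07,0.07,0.07,0.07,0.07]}}

```text
time: 2.6
position: [0.4525, -0.0906, 0.2761]
orientation: [-1.934, -2.476, -0.0]
contact_force: [1.9, 0.0, 0.1]
finger_gap: 0.82
```

Call:
{"method": "move_arm", "body": {"offset": [[-0.025,-0.0055,0],[-0.0147,-0.003,0],[0,0,0]], "turn": [[0,0,0],[0,0,0],[0,0,0]], "claw": [0.07,0.07,0.07]}}

```text
time: 2.85
position: [0.4541, -0.1318, 0.2758]
orientation: [-1.938, -2.472, 0.001]
contact_force: [-0.5, -0.2, -0.6]
finger_gap: 0.819
```

```bash
python3 d.py .457 -.131 .165; python3 - <<'E'
from h import *
a=manip.snapshot("side");cv2.imwrite("pics/p1.png",cv2.resize(a["frame"][90:290,230:430],(600,600),interpolation=2))
W=pts(a);P=W[(abs(W[...,0]-.457)<.025)&(abs(W[...,1]+.131)<.025)&(W[...,2]>.06)&(W[...,2]<.22)]
print(P.min(0),P.max(0),P.mean(0))
E
```

```text
t 2.85 pos [ 0.4541 -0.1318  0.2758] xt [-0.239  0.971  0.   ] yt [ 0.971  0.239 -0.   ] zt [-5.e-04 -1.e-04 -1.e+00] F [-0.46 -0.23 -0.63] gap 0.819 q [-0.42  0.22  1.86 -0.    1.06 -0.66]
delta tool [1.000e-04 3.100e-03 1.108e-01]
[ 0.44037318 -0.14843719  0.06027786] [ 0.4699172  -0.11634297  0.21068944] [ 0.44954778 -0.13634507  0.15247158]
```

View pics/p1.png

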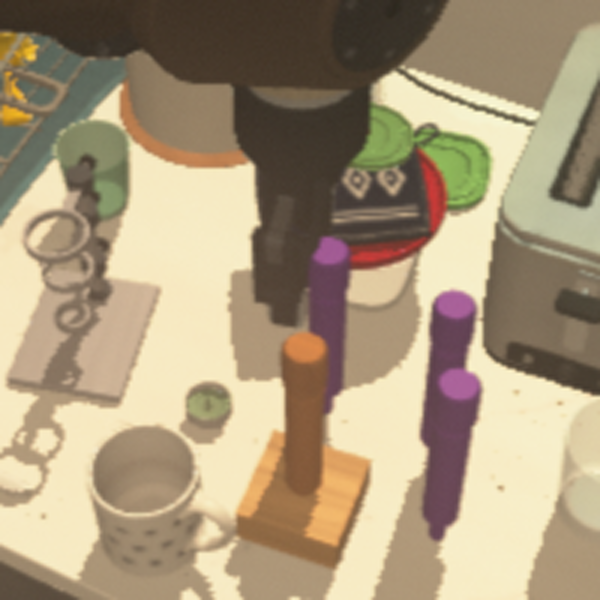

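The gripper is above the wooden pestle (crop 305,350), with clearance to the purple ones (330,250) and (455,310). I'll descend and close.

Call:
{"method": "move_arm", "body": {"offset": [[0,0.003,0.014],[0,0,0.014],[0,0,0.014],[0,0,0.014],[0,0,0.014],[0,0,0.014],[0,0,0.014],[0,0,0.012],[0,0,0],[0,0,0]], "turn": [[0,0,0],[0,0,0],[0,0,0],[0,0,0],[0,0,0],[0,0,0],[0,0,0],[0,0,0],[0,0,0],[0,0,0]], "claw": [0.07,0.07,0.07,0.07,0.07,0.07,0.07,0.07,0.07,0.07]}}

```text
time: 3.73
position: [0.4569, -0.1276, 0.1661]
orientation: [-1.936, -2.473, 0.0]
contact_force: [-0.2, 0.4, 0.5]
finger_gap: 0.819
```

Call:
{"method": "move_arm", "body": {"offset": [[0,0,0],[0,0,0],[0,0,0],[0,0,0],[0,0,0],[0,0,0],[0,0,0],[0,0,0],[0,0,0],[0,0,0]], "turn": [[0,0,0],[0,0,0],[0,0,0],[0,0,0],[0,0,0],[0,0,0],[0,0,0],[0,0,0],[0,0,0],[0,0,0]], "claw": [0.05,0.04,0.03,0.02,0.02,0.02,0.02,0.02,0.02,0.02]}}

```text
time: 4.57
position: [0.4574, -0.1287, 0.1671]
orientation: [1.938, 2.47, 0.001]
contact_force: [-0.3, -0.4, 6.4]
finger_gap: 0.358
```

```bash
python3 d.py .457 -.131 .345
```

```text
t 4.57 pos [ 0.4574 -0.1287  0.1671] xt [-0.238  0.971 -0.001] yt [0.971 0.238 0.001] zt [ 1.4e-03 -5.0e-04 -1.0e+00] F [-0.31 -0.38  6.44] gap 0.358 q [-0.41  0.37  1.99  0.    0.78 -0.65]
delta tool [-0.0023 -0.0007 -0.1779]
```

Call:
{"method": "move_arm", "body": {"offset": [[0,0,-0.005],[0,0,-0.01],[0,0,-0.015],[0,0,-0.02],[0,0,-0.025],[0,0,-0.025],[0,0,-0.025],[0,0,-0.025],[0,0,-0.02],[0,0,-0.008]], "turn": [[0,0,0],[0,0,0],[0,0,0],[0,0,0],[0,0,0],[0,0,0],[0,0,0],[0,0,0],[0,0,0],[0,0,0]], "claw": [0.02,0.02,0.02,0.02,0.02,0.02,0.02,0.02,0.02,0.02]}}

```text
time: 5.4
position: [0.4573, -0.1287, 0.3473]
orientation: [1.937, 2.469, 0.002]
contact_force: [0.2, -0.9, -1.7]
finger_gap: 0.358
```

```bash
cat > ax.py <<'E'
# pestle axis in the air from depth: circle of known radius fitted per height slice, in tool x/y relative to TCP
from h import *
from scipy.optimize import least_squares
from scipy.spatial.transform import Rotation as R
def axis(names=("side","top"),pic=None,crop=None):
    s=manip.state();p=s["position"];M=R.from_rotvec(s["orientation"]).as_matrix()
    print("pos",p.round(4),"F",s["contact_force"].round(1),"gap",round(s["finger_gap"],3))
    for n in names:
        a=manip.snapshot(n);W=pts(a);h=cv2.cvtColor(a["frame"],cv2.COLOR_BGR2HSV)
        if pic: cv2.imwrite(f"pics/{pic}_{n}.png",a["frame"])
        wood=(h[...,0]<20)&(h[...,1]>90)&np.isfinite(W[...,0])&(np.hypot(W[...,0]-p[0],W[...,1]-p[1])<.04)&(W[...,2]>p[2]-.18)&(W[...,2]<p[2]+.02)
        Q=W[wood];print(n,len(Q),"z range",np.percentile(Q[:,2],[0.5,99.5]).round(4) if len(Q) else "")
        B=Q[(Q[:,2]>p[2]-.11)&(Q[:,2]<p[2]-.015)]
        if len(B)>40:
            f=lambda c:np.hypot(B[:,0]-c[0]-c[2]*(B[:,2]-p[2]),B[:,1]-c[1]-c[3]*(B[:,2]-p[2]))-.014
            c=least_squares(f,[p[0],p[1],0,0],loss="soft_l1",f_scale=.002).x
            dn=np.array([c[0],c[1]])-.15*c[2:4]
            print(n,len(B),"axis at tcp",c[:2].round(4),"slope",c[2:].round(4),"tip xy",dn.round(4))
if __name__=="__main__":
    import sys; axis(pic=sys.argv[1])
E
python3 ax.py p2; python3 d.py .51 .105 .345
```

```text
pos [ 0.4573 -0.1287  0.3473] F [ 0.2 -0.9 -1.7] gap 0.358
side 676 z range [0.1963 0.3664]
side 480 axis at tcp [ 0.4587 -0.1321] slope [-0.0014  0.0044] tip xy [ 0.4589 -0.1328]
top 0 z range 
t 5.5 pos [ 0.4571 -0.1286  0.3453] xt [-0.238  0.971 -0.001] yt [0.971 0.238 0.002] zt [ 2.1e-03 -8.0e-04 -1.0e+00] F [ 0.36  0.17 -2.57] gap 0.356 q [-0.41  0.16  1.74  0.    1.24 -0.65]
delta tool [2.143e-01 1.069e-01 2.000e-04]
```

View pics/p2_side.png

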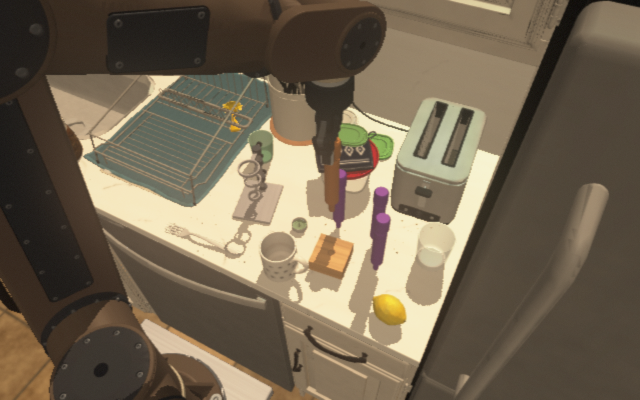

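The pestle is gripped upright (side 333,175) and the block is empty at (330,255). I'll carry it over the stand.

Call:
{"method": "move_arm", "body": {"offset": [[0.01,0.005,0],[0.02,0.01,0],[0.026,0.013,0],[0.03,0.0142,0],[0.03,0.015,0],[0.03,0.015,0],[0.03,0.015,0],[0.02,0.01,0],[0.014,0.006,0],[0.006,0.003,0]], "turn": [[0,0,0],[0,0,0],[0,0,0],[0,0,0],[0,0,0],[0,0,0],[0,0,0],[0,0,0],[0,0,0],[0,0,0]], "claw": [0.02,0.02,0.02,0.02,0.02,0.02,0.02,0.02,0.02,0.02]}}

```text
time: 6.33
position: [0.5084, 0.1089, 0.3425]
orientation: [-1.935, -2.471, 0.003]
contact_force: [0.5, 0.6, -1.4]
finger_gap: 0.36
```

Call:
{"method": "move_arm", "body": {"offset": [[0,0,0],[0,0,0],[0,0,0]], "turn": [[0,0,0],[0,0,0],[0,0,0]], "claw": [0.02,0.02,0.02]}}

```text
time: 6.58
position: [0.5086, 0.1057, 0.3438]
orientation: [-1.94, -2.47, 0.001]
contact_force: [-0.2, -0.6, -1.7]
finger_gap: 0.358
```

```bash
python3 ax.py p3; python3 d.py .5088 .1065 .345; python3 - <<'E'
import cv2
a=cv2.imread("pics/p3_side.png");cv2.imwrite("pics/p3c.png",cv2.resize(a[60:230,180:340],(640,600) if 0 else (560,595),interpolation=2))
E
```

```text
pos [0.5086 0.1057 0.3438] F [-0.2 -0.6 -1.7] gap 0.358
side 679 z range [0.1934 0.3622]
side 455 axis at tcp [0.5101 0.1025] slope [0.001  0.0042] tip xy [0.5099 0.1018]
top 0 z range 
t 6.68 pos [0.5088 0.1056 0.3442] xt [-0.237  0.972 -0.   ] yt [ 0.972  0.237 -0.   ] zt [-1.e-04 -1.e-04 -1.e+00] F [ 0.03 -0.59 -2.52] gap 0.359 q [ 0.08  0.24  1.65 -0.    1.26 -0.16]
delta tool [ 0.0009  0.0003 -0.0008]
```

View pics/p3c.png

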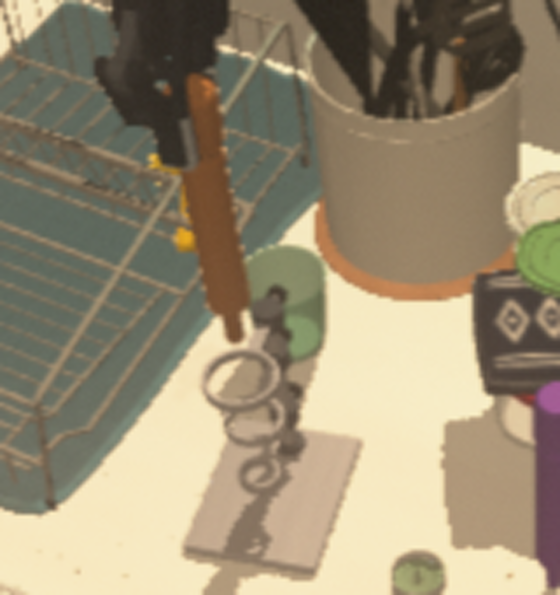

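The pestle stands over the rings (crop tip 233,335, top ring 240,378) and the measured axis is within 1 mm of my target. I'll lower it to just above the middle ring.

Call:
{"method": "move_arm", "body": {"offset": [[0,0,0.008],[0,0,0.008],[0,0,0.008],[0,0,0.008],[0,0,0.008],[0,0,0.008],[0,0,0.008],[0,0,0.008],[0,0,0.008],[0,0,0.002]], "turn": [[0,0,0],[0,0,0],[0,0,0],[0,0,0],[0,0,0],[0,0,0],[0,0,0],[0,0,0],[0,0,0],[0,0,0]], "claw": [0.02,0.02,0.02,0.02,0.02,0.02,0.02,0.02,0.02,0.02]}}

```text
time: 7.52
position: [0.5085, 0.1064, 0.2688]
orientation: [-1.939, -2.47, 0.002]
contact_force: [-0.4, -0.1, -2.1]
finger_gap: 0.359
```

Call:
{"method": "move_arm", "body": {"offset": [[0,0,0.003],[0,0,0.003],[0,0,0.003],[0,0,0.003],[0,0,0.003],[0,0,0.003],[0,0,0.003],[0,0,0.003],[0,0,0.001],[0,0,0]], "turn": [[0,0,0],[0,0,0],[0,0,0],[0,0,0],[0,0,0],[0,0,0],[0,0,0],[0,0,0],[0,0,0],[0,0,0]], "claw": [0.02,0.02,0.02,0.02,0.02,0.02,0.02,0.02,0.02,0.02]}}

```text
time: 8.35
position: [0.5088, 0.1065, 0.245]
orientation: [-1.939, -2.471, 0.0]
contact_force: [-0.1, -0.6, -1.1]
finger_gap: 0.359
```

```bash
python3 ax.py p4
```

```text
pos [0.5088 0.1065 0.245 ] F [-0.1 -0.6 -1.1] gap 0.359
side 502 z range [0.1003 0.2633]
side 346 axis at tcp [0.5104 0.1027] slope [ 0.0042 -0.0024] tip xy [0.5098 0.103 ]
top 0 z range
```

Call:
{"method": "move_arm", "body": {"offset": [[-0.0005,0,0.001],[0,0,0.001],[0,0,0.001],[0,0,0.001],[0,0,0.001],[0,0,0.001],[0,0,0.001],[0,0,0.001],[0,0,0.001],[0,0,0.001]], "turn": [[0,0,0],[0,0,0],[0,0,0],[0,0,0],[0,0,0],[0,0,0],[0,0,0],[0,0,0],[0,0,0],[0,0,0]], "claw": [0.02,0.02,0.02,0.02,0.02,0.02,0.02,0.02,0.02,0.02]}}

```text
time: 9.28
position: [0.509, 0.106, 0.2352]
orientation: [1.94, 2.471, 0.0]
contact_force: [0.4, -0.4, -1.3]
finger_gap: 0.356
```

Call:
{"method": "move_arm", "body": {"offset": [[0,0,0.001],[0,0,0.001],[0,0,0.001],[0,0,0.001],[0,0,0.001],[0,0,0.001],[0,0,0.001],[0,0,0.001],[0,0,0.001],[0,0,0.001]], "turn": [[0,0,0],[0,0,0],[0,0,0],[0,0,0],[0,0,0],[0,0,0],[0,0,0],[0,0,0],[0,0,0],[0,0,0]], "claw": [0.02,0.02,0.02,0.02,0.02,0.02,0.02,0.02,0.02,0.02]}}

```text
time: 10.12
position: [0.509, 0.106, 0.2252]
orientation: [-1.94, -2.471, -0.0]
contact_force: [0.7, -0.1, -1.1]
finger_gap: 0.358
```

The body has entered the middle ring with no contact. Next the nose goes to the bottom ring.

Call:
{"method": "move_arm", "body": {"offset": [[0,0,0.0015],[0,0,0.0015],[0,0,0.0015],[0,0,0.0015],[0,0,0.0015],[0,0,0.0015],[0,0,0.0015],[0,0,0.0015],[0,0,0.001],[0,0,0.001]], "turn": [[0,0,0],[0,0,0],[0,0,0],[0,0,0],[0,0,0],[0,0,0],[0,0,0],[0,0,0],[0,0,0],[0,0,0]], "claw": [0.02,0.02,0.02,0.02,0.02,0.02,0.02,0.02,0.02,0.02]}}

```text
time: 10.95
position: [0.509, 0.106, 0.2112]
orientation: [-1.94, -2.471, -0.0]
contact_force: [0.2, -1.2, -1.0]
finger_gap: 0.356
```

Call:
{"method": "move_arm", "body": {"offset": [[0,0,0.001],[0,0,0.001],[0,0,0.001],[0,0,0.001],[0,0,0.001],[0,0,0.001],[0,0,0.001],[0,0,0.001],[0,0,0],[0,0,0]], "turn": [[0,0,0],[0,0,0],[0,0,0],[0,0,0],[0,0,0],[0,0,0],[0,0,0],[0,0,0],[0,0,0],[0,0,0]], "claw": [0.02,0.02,0.02,0.02,0.02,0.02,0.02,0.02,0.02,0.02]}}

```text
time: 11.78
position: [0.509, 0.106, 0.2032]
orientation: [-1.939, -2.471, 0.0]
contact_force: [0.1, 1.0, -1.7]
finger_gap: 0.356
```

Call:
{"method": "move_arm", "body": {"offset": [[0,0,0.001],[0,0,0.001],[0,0,0.001],[0,0,0.001],[0,0,0.001],[0,0,0.001],[0,0,0.001],[0,0,0.001],[0,0,0],[0,0,0]], "turn": [[0,0,0],[0,0,0],[0,0,0],[0,0,0],[0,0,0],[0,0,0],[0,0,0],[0,0,0],[0,0,0],[0,0,0]], "claw": [0.02,0.02,0.02,0.02,0.02,0.02,0.02,0.02,0.02,0.02]}}

```text
time: 12.62
position: [0.509, 0.106, 0.1952]
orientation: [-1.939, -2.471, -0.0]
contact_force: [-1.4, 0.6, -1.9]
finger_gap: 0.358
```

Call:
{"method": "move_arm", "body": {"offset": [[0,0,0.001],[0,0,0.001],[0,0,0.001],[0,0,0.001],[0,0,0.001],[0,0,0.001],[0,0,0.001],[0,0,0.001],[0,0,0],[0,0,0]], "turn": [[0,0,0],[0,0,0],[0,0,0],[0,0,0],[0,0,0],[0,0,0],[0,0,0],[0,0,0],[0,0,0],[0,0,0]], "claw": [0.02,0.02,0.02,0.02,0.02,0.02,0.02,0.02,0.02,0.02]}}

```text
time: 13.45
position: [0.509, 0.106, 0.1872]
orientation: [-1.94, -2.471, -0.0]
contact_force: [0.7, -0.5, -1.8]
finger_gap: 0.361
```

```bash
python3 ax.py p5; python3 - <<'E'
import cv2
a=cv2.imread("pics/p5_side.png");cv2.imwrite("pics/p5c.png",cv2.resize(a[100:230,200:320],(552,598),interpolation=2))
E
```

```text
pos [0.509  0.106  0.1872] F [ 0.7 -0.5 -1.8] gap 0.361
side 400 z range [0.0363 0.2058]
side 259 axis at tcp [0.5107 0.1023] slope [0.0094 0.0015] tip xy [0.5093 0.1021]
top 0 z range
```

View pics/p5c.png

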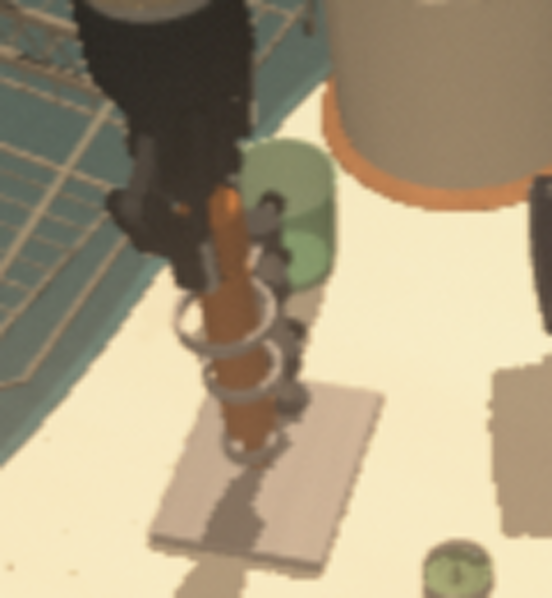

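The pestle is through all three rings, and the nose is in the bottom ring (crop 250,445). I'll centre 1 mm toward the bottom ring's axis and feel down.

Call:
{"method": "move_arm", "body": {"offset": [[0.0005,0,0.001],[0.0005,0,0.001],[0,0,0.001],[0,0,0.001],[0,0,0.001],[0,0,0.001],[0,0,0.001],[0,0,0.001],[0,0,0],[0,0,0]], "turn": [[0,0,0],[0,0,0],[0,0,0],[0,0,0],[0,0,0],[0,0,0],[0,0,0],[0,0,0],[0,0,0],[0,0,0]], "claw": [0.02,0.02,0.02,0.02,0.02,0.02,0.02,0.02,0.02,0.02]}}

```text
time: 14.38
position: [0.5087, 0.107, 0.1793]
orientation: [-1.939, -2.471, -0.0]
contact_force: [0.6, -0.5, -1.2]
finger_gap: 0.359
```

Call:
{"method": "move_arm", "body": {"offset": [[0,0,0.001],[0,0,0.001],[0,0,0],[0,0,0]], "turn": [[0,0,0],[0,0,0],[0,0,0],[0,0,0]], "claw": [0.02,0.02,0.02,0.02]}}

```text
time: 14.72
position: [0.5089, 0.107, 0.1774]
orientation: [1.939, 2.471, 0.001]
contact_force: [0.6, 0.7, 0.2]
finger_gap: 0.357
```

Call:
{"method": "move_arm", "body": {"offset": [[0,0,0.001],[0,0,0],[0,0,0]], "turn": [[0,0,0],[0,0,0],[0,0,0]], "claw": [0.02,0.02,0.02]}}

```text
time: 14.97
position: [0.509, 0.107, 0.1765]
orientation: [1.939, 2.471, 0.001]
contact_force: [0.3, 0.9, 0.8]
finger_gap: 0.355
```

Call:
{"method": "move_arm", "body": {"offset": [[0,0,0.001],[0,0,0],[0,0,0]], "turn": [[0,0,0],[0,0,0],[0,0,0]], "claw": [0.02,0.02,0.02]}}

```text
time: 15.22
position: [0.509, 0.107, 0.1755]
orientation: [1.939, 2.471, 0.001]
contact_force: [2.0, 1.2, 3.7]
finger_gap: 0.356
```

The shoulder has touched the bottom ring at TCP ≈ 0.177, which fits the ring top at 0.051. I'll open so the pestle centres itself, then regrip and press lightly.

Call:
{"method": "move_arm", "body": {"offset": [[0,0,0],[0,0,0],[0,0,0],[0,0,0],[0,0,0],[0,0,0]], "turn": [[0,0,0],[0,0,0],[0,0,0],[0,0,0],[0,0,0],[0,0,0]], "claw": [0.036,0.04,0.046,0.052,0.052,0.052]}}

```text
time: 15.72
position: [0.5087, 0.1069, 0.1752]
orientation: [-1.939, -2.471, 0.0]
contact_force: [1.0, -0.1, -0.2]
finger_gap: 0.61
```

```bash
python3 ax.py p6
```

```text
pos [0.5087 0.1069 0.1752] F [ 1.  -0.1 -0.2] gap 0.61
side 391 z range [0.021  0.1949]
side 245 axis at tcp [0.5108 0.1042] slope [-0.0018 -0.0151] tip xy [0.5111 0.1065]
top 0 z range
```

Call:
{"method": "move_arm", "body": {"offset": [[0,0,0],[0,0,0],[0,0,0],[0,0,0],[0,0,0],[0,0,0],[0,0,0],[0,0,0],[0,0,0]], "turn": [[0,0,0],[0,0,0],[0,0,0],[0,0,0],[0,0,0],[0,0,0],[0,0,0],[0,0,0],[0,0,0]], "claw": [0.045,0.04,0.035,0.03,0.025,0.02,0.02,0.02,0.02]}}

```text
time: 16.57
position: [0.5089, 0.107, 0.1754]
orientation: [1.939, 2.471, 0.001]
contact_force: [0.9, 0.6, 0.8]
finger_gap: 0.357
```

It sits centred, leaning about 0.9°, as the middle ring's offset predicts. Now a light press.

Call:
{"method": "move_arm", "body": {"offset": [[0,0,0.0005],[0,0,0.0005],[0,0,0.0005],[0,0,0],[0,0,0]], "turn": [[0,0,0],[0,0,0],[0,0,0],[0,0,0],[0,0,0]], "claw": [0.02,0.02,0.02,0.02,0.02]}}

```text
time: 16.98
position: [0.5089, 0.107, 0.1741]
orientation: [1.939, 2.471, 0.001]
contact_force: [1.1, 0.4, 5.9]
finger_gap: 0.356
```

```bash
python3 d.py
```

```text
t 16.98 pos [0.5089 0.107  0.1741] xt [-0.238  0.971 -0.   ] yt [0.971 0.238 0.001] zt [ 6.e-04  1.e-04 -1.e+00] F [1.13 0.35 5.86] gap 0.356 q [ 0.08  0.41  1.88  0.    0.85 -0.16]
```

Call:
{"method": "move_arm", "body": {"offset": [[0,0,0.0005],[0,0,0.0005],[0,0,0],[0,0,0],[0,0,0],[0,0,0],[0,0,0]], "turn": [[0,0,0],[0,0,0],[0,0,0],[0,0,0],[0,0,0],[0,0,0],[0,0,0]], "claw": [0.02,0.02,0.02,0.02,0.02,0.02,0.02]}}

```text
time: 17.57
position: [0.509, 0.107, 0.1734]
orientation: [1.939, 2.471, 0.001]
contact_force: [-0.1, -0.5, 9.0]
finger_gap: 0.36
```

Call:
{"method": "move_arm", "body": {"offset": [[0,0,-0.001],[0,0,-0.001],[0,0,0],[0,0,0],[0,0,0],[0,0,0],[0,0,0],[0,0,0],[0,0,0],[0,0,0]], "turn": [[0,0,0],[0,0,0],[0,0,0],[0,0,0],[0,0,0],[0,0,0],[0,0,0],[0,0,0],[0,0,0],[0,0,0]], "claw": [0.02,0.02,0.036,0.042,0.048,0.054,0.06,0.06,0.06,0.06]}}

```text
time: 18.4
position: [0.5087, 0.107, 0.1748]
orientation: [-1.939, -2.471, 0.0]
contact_force: [-0.1, 0.8, -0.1]
finger_gap: 0.7
```

Call:
{"method": "move_arm", "body": {"offset": [[0,0,-0.005],[0,0,-0.01],[0,0,-0.015],[0,0,-0.02],[0,0,-0.025],[0,0,-0.025],[0,0,-0.02],[0,0,-0.005],[0,0,0],[0,0,0]], "turn": [[0,0,0],[0,0,0],[0,0,0],[0,0,0],[0,0,0],[0,0,0],[0,0,0],[0,0,0],[0,0,0],[0,0,0]], "claw": [0.06,0.06,0.06,0.06,0.06,0.06,0.06,0.06,0.06,0.06]}}

```text
time: 19.23
position: [0.5084, 0.1069, 0.2995]
orientation: [-1.939, -2.471, 0.0]
contact_force: [-0.8, 1.1, -1.0]
finger_gap: 0.7
```

```bash
python3 - <<'E'
from h import *
from scipy.optimize import least_squares
a=manip.snapshot("side");cv2.imwrite("pics/p7.png",cv2.resize(a["frame"][90:290,190:430],(720,600),interpolation=2))
W=pts(a);h=cv2.cvtColor(a["frame"],cv2.COLOR_BGR2HSV)
m=(h[...,0]<20)&(h[...,1]>90)&(np.hypot(W[...,0]-.51,W[...,1]-.105)<.035)&(W[...,2]>.015)&(W[...,2]<.24)
Q=W[m];print(len(Q),np.percentile(Q[:,2],[.5,99.5]));B=Q[(Q[:,2]>.055)&(Q[:,2]<.165)]
c=least_squares(lambda c:np.hypot(B[:,0]-c[0]-c[2]*(B[:,2]-.05),B[:,1]-c[1]-c[3]*(B[:,2]-.05))-.014,[.51,.105,0,0],loss="soft_l1",f_scale=.002).x
print("axis at z=.05",c[:2],"slope",c[2:],manip.state()["contact_force"])
t=Q[Q[:,2]>.205];print("top z",np.median(t[:,2]) if len(t) else 0)
E
```

```text
615 [0.02398751 0.21704171]
axis at z=.05 [0.51109693 0.10645353] slope [-0.00360932 -0.02086785] [ 1.11053613  0.03687745 -0.5367898 ]
top z 0.2135809120542861
```

View pics/p7.png

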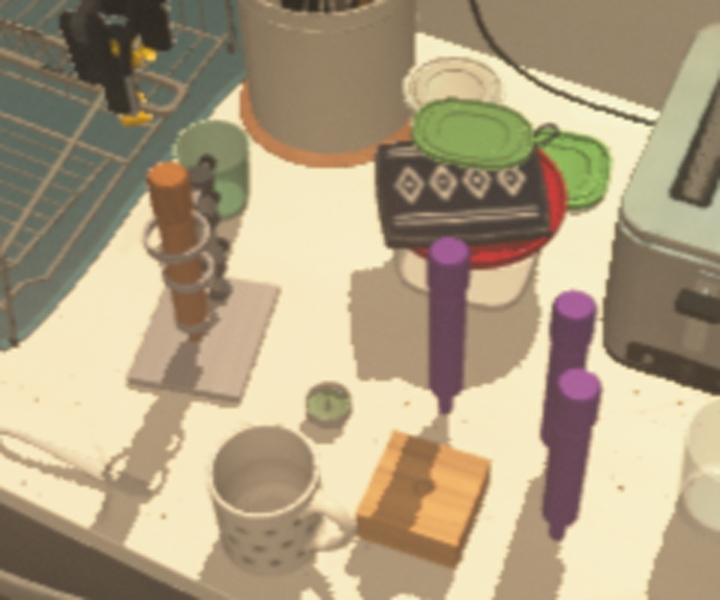

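The pestle stands in the rings (crop 180,250), released, with the gripper well above it. The nearby things on the counter look as they did before. I'm handing it in.

```bash
python3 -c "
from rig import manip
print(manip.job_done())"
```

```text
the job is handed in; nothing more can be done
None
```

The wooden pestle is standing in the drying stand, let go and seated on the bottom ring. I handed the job in at about 19 s of the 58 s allowed.

- **Lowering:** it passed the top and middle rings with no noticeable contact. The shoulder met the bottom ring about where expected, with that ring's top face at about 51 mm.
- **Pressing home:** I let go once so the pestle could centre itself, then gripped it again. I pressed with about 9 N by the wrist reading (roughly 10 N with its offset) and released.
- **Last checks:** the top of the pestle measured about 214 mm high, against about 215 mm expected when fully seated. It leans about 1.2°, which fits the middle ring sitting about 4 mm off the axis. The gripper was clear and touching nothing.
- **Other things on the counter:** those in the last picture looked undisturbed. That crop did not show the lemon or all of the fork and glass, but the arm did not go near them.
- **Not confirmed:** the top camera gave no pestle reading while the arm was in its view, so all pestle measurements after the first pictures come from the side camera alone.

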